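Fit the charged battery in the hand vacuum and shut its cover

ROBOT

A 7-joint arm with a two-finger parallel gripper is mounted at the origin on the work surface. World frame = base frame: x ahead of the robot, y to its left, z up, the work surface at z = 0. Lengths are in m, angles in rad, forces in N, time in s.
With the tool pointing down it reaches from about 0.425 to 1.025 m from the base axis. Payload 3.6 kg.
Tool frame: the origin (TCP) lies midway between the tips of the shut fingers; the grasp point (between the pads) lies 19 mm behind it; z points along the fingers, y is the direction in which the jaws open and shut (so a half turn about z gives the same grasp; the last joint's range is limited). The gripper opens to 85 mm and grips with 20 to 120 N. Pads are 22 mm wide; open, the fingers measure 114 mm over their backs; the gripper's body (76 mm by 85 mm) begins 54 mm behind the grasp point. The pads swing forward as they close: fully open they stand 13 mm farther back than shut.
Start: joints at [-1.379, 0.591, 0.048, 1.609, -0.033, 0.943, -0.034], TCP at [0.204, 0.696, 0.198] pointing down, gripper open.
Joint ranges: [-2.69, 2.69], [-0.47, 2.24], [-1.27, 1.36], [0.19, 2.51], [-1.53, 4.68], [0.08, 2.07], [-3.09, 3.09]. Speed limits (rad/s): [2.57, 2.57, 3.14, 3.14, 3.14, 3.14, 3.14].

INTERFACE

Orientations are given as a rotation vector (axis times angle).
In Python, from rig import ctrl, cams, models gives the robot as it stands.
- The arm moves only by the tool jog_arm, never from a script. Its argument "deltas" is a list of rows, each a list of 4 numbers: the shift along the world's x, y, z in m, then the turn about the world's z in rad. A call has 1 to 8 rows; each row shifts and turns the commanded pose from where the row before left it; what a row does not reach is not made up. A row lasts 1/10 s, in which the tool goes at most 50 mm and 8.59 degrees, less where a joint would pass 70% of its speed; a pose out of reach is approached as far as the arm can. A call is refused whole if a number of a shift passes 0.05 or a number of a turn 0.15, either way. A call with a gripper value outside its range is refused whole. "gripper" is the opening, from 0 (shut) to 1 (fully open), set as the call begins (left out, the last holds). The fingers move at their own pace and stop on an object; the grip force is fixed at half the most. Time passes only in rows, so rows that do not move let the fingers close. It gives the time, the measured TCP pose, the force and the opening at its end, in the units of the state.
- ctrl.observe(): the state, without advancing time (a new reading comes with each control period).
- cams.grab_frame(name): name is "side" or "top" or "wrist"; returns the picture (480x640x3 uint8, red, green, blue); there is no depth.
- cams.calibration(name): a dict with "fovy" (degrees; the focal length in pixels is half the picture's height over the tangent of half this angle, whatever the lens; pixels are square), "cx", "cy" (the principal point, pixels), "k1" (the pictures are not rectified: a ray, as slopes to the right and down, at radius r is drawn at 1 + k1 r^2 times it, then the intrinsics apply), "cam_to_world" (4x4, takes a point from camera to world coordinates); the wrist camera has in their place "tool_from_camera" (4x4, takes a point from camera to tool coordinates, whose origin is the TCP and whose axes are the flange's). Camera axes: x right, y down, z forward; pixel columns grow to the right and rows downward; lengths in m; the calibration is good to about 2 mm. A picture is of the moment at which its call begins: read the wrist's pose just before it. calibration takes no time and is no camera call.
- ctrl.sign_off(): hands the job in, once; it reports no verdict.
Trained networks look in the newest picture that a camera, given by its name, has taken for a name from the list of things; names that differ only in an ending like _2 or _b are one class to them, and where a whole thing is asked for, a point or a joint stands for the part that bears it (a point fixed in the world has none). Each returns a list of dicts, best first, with "confidence" (0 to 1); they miss things now and then, are a little off and sometimes report something else, mostly with a low value. They report only what shows in the picture. A call takes as long as a camera call. They do not tell look-alikes from the thing itself.
- models.silhouettes(camera, query): "mask" (480x640 bool, what is visible of it).
- models.landmark_of(camera, query): "at" ([x, y, z] in m, in world coordinates, good to about 4 mm: a listed point, or the origin of a listed thing).
The state is a dict: "clock": time; "joint_positions": joint angles; "joint_vel": joint speeds; "joint_efforts": joint torques, N m; "tool_pos": TCP position; "tcp_rot": TCP orientation; "ft_force": force on the tool from outside, world axes, zero at the start; "torque": the same for the moment, N m; "width": finger opening in m.
Only numpy, scipy, OpenCV 4.12 (cv2) and the standard library are available. Lean on these libraries where they do the work, as an engineer would, in place of code of your own. Each camera call takes 0.05 s, during which the arm holds its last target.

TASK

The hand vacuum's battery is charged: slide the pack straight back out of the charger's socket, against its catch, and lay it flat in the vacuum's open battery bay, lengthwise along the bay, either way round. Put it down gently, do not drop it. Then swing the bay cover fully shut over it, and leave the bottle and the mug where they are.

Things in the scene. Friction and masses are not known exactly. Their poses are not given: they have to be found in the camera images.
- battery: Loose battery pack, 0.26 to 0.46 kg, lying flat: grey slab 110 long (x, from -66 to +44 mm) x 60 wide (y) x 18 mm high. A black plug tongue with brass beads, 26 mm wide, runs on from x = +44 to +64. An orange grip bar stands across it: 26 mm thick along x, 44 mm along y, from z = 18 to 42, centred at x = -16. Origin: on the underside, at x = 0 of these figures; z up.
- battery_grip (a point): Centre of the orange grip bar: 16 mm to the -x of the pack's origin and 32 mm above its underside; axes as the pack. Grip the bar from above with the fingers closing along the pack's x; the slab lies 14 mm below this point.
- charger: Fixed black charger cradle, 160 x 92 mm. The pack starts in it on a floor 12 mm above the table, its origin straight above the charger's and its axes the same. Low side guides rise to 20 mm above the table; the -x end is open, the socket is at the +x end. Origin: on the table, below the seated pack's origin; z up.
- socket (a point): Middle of the mouth of the charger's grey socket (housing 38 long, 85 wide, top 38 mm above the table), 46 mm to the charger's +x, facing -x; axes as the charger. Its roof stops the pack being lifted; two sprung noses hold the tongue. Pull level along -x with about 10 to 15 N: the catch gives way within 15 mm, after 25 mm the tongue is clear and the pack can be lifted.
- vacuum: Fixed white and orange hand vacuum lying along its own y: clear dust cup and nozzle to y = +195 mm, motor end and black loop handle to y = -206 mm, 100 mm wide in x, nowhere higher than 93 mm except the cover. The battery bay is on top at its middle. Origin: on the table, below the middle of the bay; z up.
- bay (a point): Centre of the bay's floor, 45 mm above the table; axes as the vacuum. The bay is open above, inside 78 mm (x) by 150 mm (y), with an orange rim 6 mm thick, 12 mm above the floor. The pack lies in it with its length along y, either way round, about 9 mm play all round; its grip bar then stands above the rim, under the domed cover.
- cover (a joint): Hinge angle of the bay cover, rad: 0 fully shut, grows as it opens, at most 2.05; it starts wide open, leaning back past upright. The hinge is stiff: the cover stays where it is left, and moves with about 2 to 3 N at its free edge.
- cover_hinge (a point): Point on the hinge axis, which runs along the vacuum's y, 48 mm to the vacuum's +x of the bay's centre, 60 mm above the table. The white cover is a domed shell: when shut it reaches 96 mm from the hinge to the vacuum's -x, 166 mm wide, outer top 38 mm above the hinge; an orange tab 50 mm wide, 6 mm thick runs on 16 mm past its free edge. Axes turn with the cover.
- cover_edge (a point): Middle of the outer top corner of the cover's free edge: 96 mm from the hinge and, when shut, 38 mm above it (98 mm above the table).
- bottle: Loose yellow bottle, 58 mm across, 150 mm tall; bystander. Origin: centre of its underside.
- mug: Loose white mug, 80 mm across, 90 mm tall, with a handle; bystander. Origin: centre of its underside.
Not all that is in view belongs to the job. Of the things that look like the battery, the smaller one is meant. Of the things that look like the charger, take the one that is farthest to the robot's left at the start.

How it is judged:
By the outcome, as a careful person would: the job done as asked, in the order asked, and still so for the second after the job is handed in, with the robot touching nothing.
It also fails if it takes over 58 s, if anything falls off the work surface, if the arm or the gripper's body presses on something with over 40 N, if the wrist force passes 120 N, or if a joint passes its speed limit or range.

## Working session

There is one attempt and no reset: what is moved stays moved. The work goes in short steps, Python scripts to look and compute and a tool call to move; the robot and the scene stay as the last step left them, time stands still between calls to the robot, and variables do not carry over. Pictures are saved under pics/ and viewed, and the job is handed in when it is done.

Besides the shell and the picture viewer there is one more tool, called in YAML: its name, and indented under it one key for each argument. jog_arm: Moves the arm, as the interface text tells. Its arguments: {"type":"object","properties":{"deltas":{"type":"array","items":{"type":"array","items":{"type":"number"}}},"gripper":{"type":"number"}},"required":["deltas"]}

```bash
mkdir -p pics; ls
python3 - <<'E'
from rig import ctrl,cams,models
import cv2,numpy as np
s=ctrl.observe()
print({k:np.round(v,3).tolist() for k,v in s.items()})
for n in ['side','top','wrist']:
    im=cams.grab_frame(n); cv2.imwrite(f'pics/{n}0.png',im[...,::-1])
    c=cams.calibration(n); print(n,{k:np.round(v,3).tolist() for k,v in c.items()})
for n in ['side','top']:
    for q in ['battery','battery_grip','charger','socket','vacuum','bay','cover_hinge','cover_edge','bottle','mug']:
        print(n,q,[(np.round(d['at'],3).tolist(),round(d['confidence'],2)) for d in models.landmark_of(n,q)])
print(ctrl.observe()['clock'])
E
```

```text
pics
{'clock': 0.0, 'joint_positions': [-1.379, 0.592, 0.048, 1.61, -0.033, 0.943, -0.034], 'joint_vel': [-0.0, -0.001, -0.0, -0.001, 0.0, -0.002, -0.002], 'joint_efforts': [-0.0, -54.869, 1.546, -19.812, 0.009, 0.009, 0.0], 'tool_pos': [0.204, 0.695, 0.197], 'tcp_rot': [-0.447, -3.109, 0.004], 'ft_force': [0.953, -0.416, 0.148], 'torque': [-0.042, 0.035, 0.031], 'width': 0.085}
side {'fovy': 47.809, 'cx': 324.889, 'cy': 241.479, 'k1': 0.056, 'cam_to_world': [[0.94, -0.168, 0.296, 0.22], [-0.341, -0.451, 0.825, -0.866], [-0.005, -0.876, -0.482, 0.596], [0.0, 0.0, 0.0, 1.0]]}
top {'fovy': 46.291, 'cx': 318.442, 'cy': 228.47, 'k1': -0.001, 'cam_to_world': [[-0.003, -0.984, 0.177, 0.272], [-1.0, 0.002, -0.006, -0.004], [0.006, -0.177, -0.984, 1.307], [0.0, 0.0, 0.0, 1.0]]}
wrist {'fovy': 62.348, 'cx': 324.072, 'cy': 239.828, 'k1': -0.061, 'tool_from_camera': [[-0.001, -0.953, -0.304, 0.077], [1.0, -0.001, 0.0, -0.001], [-0.001, -0.304, 0.953, -0.176], [0.0, 0.0, 0.0, 1.0]]}
side battery [([0.235, -0.29, 0.001], 0.95), ([0.476, -0.227, 0.014], 0.83)]
side battery_grip [([0.222, -0.274, 0
[... 369 characters left out ...]
ver_edge [([0.587, 0.202, 0.14], 0.79)]
side bottle [([0.729, 0.082, 0.002], 0.85)]
side mug []
top battery [([0.467, -0.227, 0.01], 0.89), ([0.238, -0.288, 0.001], 0.84)]
top battery_grip [([0.452, -0.222, 0.042], 0.76), ([0.217, -0.272, 0.048], 0.67)]
top charger [([0.47, -0.225, 0.002], 0.95), ([0.712, -0.306, -0.002], 0.69)]
top socket [([0.52, -0.231, 0.021], 0.75), ([0.762, -0.323, 0.019], 0.68)]
top vacuum [([0.469, 0.197, 0.001], 0.86)]
top bay [([0.474, 0.198, 0.044], 0.89)]
top cover_hinge [([0.516, 0.194, 0.058], 0.6)]
top cover_edge [([0.584, 0.2, 0.135], 0.65)]
top bottle [([0.733, 0.078, 0.002], 0.75)]
top mug [([0.743, -0.077, 0.002], 0.56), ([0.45, -0.222, 0.046], 0.22)]
1.15
```

View pics/side0.png

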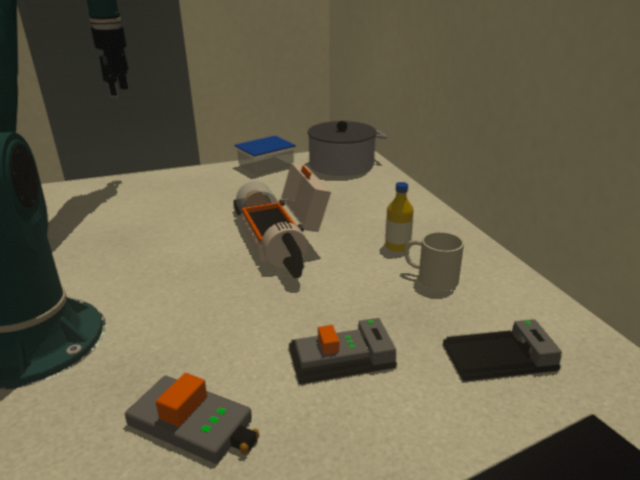

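View pics/top0.png

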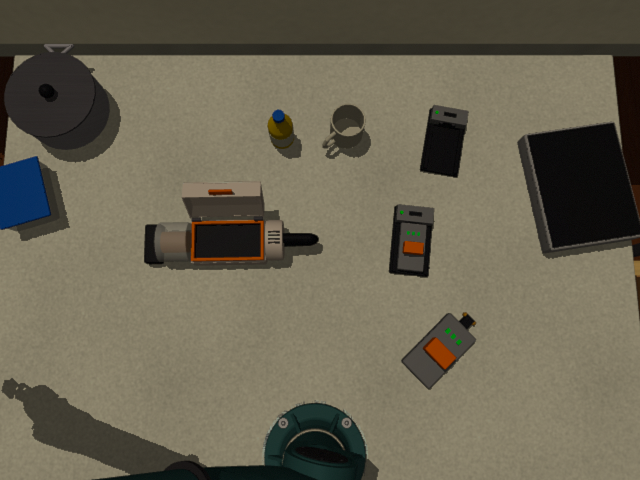

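The side view has the seated small pack at about (345,350), with the larger loose look-alike at (190,415). In the top view the vacuum is at (230,240) with its cover open towards +x, and the left-hand charger is at (412,240). Its pose comes out near (0.47,-0.226), as the network reported. I'm moving towards it by way of the vacuum.

jog_arm:
  deltas:
    - [0.02, -0.04, 0.01, -0.07]
    - [0.02, -0.04, 0.01, -0.07]
    - [0.02, -0.04, 0.01, -0.07]
    - [0.02, -0.04, 0.01, -0.07]
    - [0.02, -0.04, 0.01, -0.07]
    - [0.02, -0.04, 0.01, -0.07]
    - [0.02, -0.04, 0.01, -0.07]
    - [0.02, -0.04, 0.01, -0.07]

```text
clock: 1.95
tool_pos: [0.365, 0.3739, 0.2786]
tcp_rot: [1.293, 2.863, 0.001]
ft_force: [-0.2, -0.4, 0.1]
width: 0.0853
```

jog_arm:
  deltas:
    - [0.02, -0.04, 0.01, -0.07]
    - [0.02, -0.04, 0.01, -0.07]
    - [0.02, -0.04, 0.01, -0.07]
    - [0.02, -0.04, 0, -0.07]
    - [0, 0, 0, 0]
    - [0, 0, 0, 0]

```text
clock: 2.55
tool_pos: [0.4447, 0.2147, 0.3082]
tcp_rot: [-1.68, -2.654, -0.001]
ft_force: [0.5, 0.4, 0.3]
width: 0.0855
```

```bash
cat > h.py <<'E'
from rig import ctrl,cams,models
import cv2,numpy as np
from scipy.spatial.transform import Rotation as R
def state():
    s=ctrl.observe(); T=np.eye(4);T[:3,:3]=R.from_rotvec(s['tcp_rot']).as_matrix();T[:3,3]=s['tool_pos'];return s,T
def tcw(n,T=None):
    c=cams.calibration(n)
    return c, (np.array(c['cam_to_world']) if n!='wrist' else T@np.array(c['tool_from_camera']))
def ray(n,uv,T=None):
    c,M=tcw(n,T); f=240/np.tan(np.radians(c['fovy'])/2)
    d=np.array([(uv[0]-c['cx'])/f,(uv[1]-c['cy'])/f]); p=d.copy()
    for _ in range(20): p=d/(1+c['k1']*(p@p))
    return M[:3,3],M[:3,:3]@np.array([p[0],p[1],1])
def at_z(n,uv,z,T=None):
    o,d=ray(n,uv,T); return o+d*(z-o[2])/d[2]
def proj(n,P,T=None):
    c,M=tcw(n,T); f=240/np.tan(np.radians(c['fovy'])/2)
    q=np.linalg.inv(M)@np.r_[P,1]; s=q[:2]/q[2]; s=s*(1+c['k1']*(s@s)); return s*f+[c['cx'],c['cy']]
def pr():
    s,T=state(); print('t',round(s['clock'],2),'tcp',s['tool_pos'].round(4) if hasattr(s['tool_pos'],'round') else s['tool_pos'],'yaw_y',round(float(np.arctan2(T[1,1],T[0,1])),4),'F',np.round(s['ft_force'],2),'w',round(float(s['width']),4),'zax',T[:3,2].round(3)); return s,T
def lm(n,qs):
    for q in qs: print(n,q,[(np.round(d['at'],4).tolist(),round(d['confidence'],2)) for d in models.landmark_of(n,q)])
E
python3 - <<'E'
from h import *
s,T=pr(); im=cams.grab_frame('wrist'); cv2.imwrite('pics/w1.png',im[...,::-1])
lm('wrist',['bay','cover_edge','cover_hinge','vacuum'])
np.save('T1.npy',T)
E
```

```text
t 2.55 tcp [0.4447 0.2147 0.3082] yaw_y 0.4423 F [0.49 0.42 0.26] w 0.0855 zax [ 0.     0.001 -1.   ]
wrist bay [([0.4723, 0.1961, 0.0443], 0.86)]
wrist cover_edge [([0.583, 0.1979, 0.1407], 0.61)]
wrist cover_hinge [([0.5166, 0.1897, 0.0577], 0.66)]
wrist vacuum [([0.4691, 0.1966, 0.0021], 0.84)]
```

View pics/w1.png

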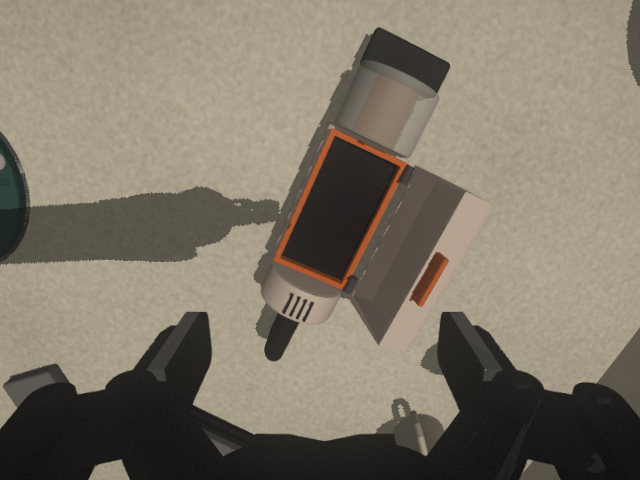

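The wrist view shows the bay's orange rim with corners at about (334,129), (407,163), (345,289) and (275,262), and the cover leaning to the right. I'll measure the bay's yaw from the rim.

Run:
```python
from h import *
T=np.load('T1.npy'); im=cv2.imread('pics/w1.png')
hsv=cv2.cvtColor(im,cv2.COLOR_BGR2HSV); m=cv2.inRange(hsv,(4,150,80),(20,255,255))
n,l,st,c=cv2.connectedComponentsWithStats(m); k=1+np.argmax(st[1:,4])
pts=np.argwhere(l==k)[:,::-1].astype(float)
W=np.array([at_z('wrist',p,0.057,T)[:2] for p in pts])
r=cv2.minAreaRect((W*1000).astype(np.float32)); print(st[1:,4],r)
print(cv2.boxPoints(r).round(1).tolist())
```

```text
[2628  705    2] ((470.5948181152344, 195.86349487304688), (89.9404296875, 161.6295166015625), 0.8500003218650818)
[[424.3999938964844, 276.0], [426.79998779296875, 114.4000015258789], [516.7999877929688, 115.69999694824219], [514.4000244140625, 277.29998779296875]]
```

jog_arm:
  deltas:
    - [0.0, -0.04, 0, -0.045]
    - [0.0, -0.04, 0, -0.045]
    - [0.0, -0.04, 0, -0.045]
    - [0.0, -0.04, 0, -0.045]
    - [0.0, -0.04, 0, -0.045]
    - [0.0, -0.04, 0, -0.045]
    - [0.0, -0.04, 0, -0.045]
    - [0.0, -0.04, 0, -0.045]

```text
clock: 3.6
tool_pos: [0.4445, -0.1048, 0.308]
tcp_rot: [2.124, 2.315, 0.001]
ft_force: [0.8, -0.3, -0.2]
width: 0.0854
```

jog_arm:
  deltas:
    - [0.0, -0.04, -0.01, -0.05]
    - [0.0, -0.04, -0.02, -0.05]
    - [0.0, -0.03, -0.02, -0.05]
    - [0, 0, 0, 0]
    - [0, 0, 0, 0]

```text
clock: 4.1
tool_pos: [0.4444, -0.2138, 0.2574]
tcp_rot: [-2.291, -2.148, 0.002]
ft_force: [-0.1, 0.2, -0.1]
width: 0.0853
```

Run:
```python
from h import *
s,T=pr(); im=cams.grab_frame('wrist'); cv2.imwrite('pics/w2.png',im[...,::-1])
lm('wrist',['battery','battery_grip','charger','socket'])
np.save('T2.npy',T)
```

```text
t 4.1 tcp [ 0.4444 -0.2138  0.2574] yaw_y -0.0645 F [-0.09  0.22 -0.06] w 0.0853 zax [-0.002  0.    -1.   ]
wrist battery [([0.467, -0.2263, 0.0094], 0.85), ([0.2359, -0.2918, -0.0003], 0.81)]
wrist battery_grip [([0.2215, -0.2748, 0.0427], 0.82), ([0.4586, -0.2305, 0.0426], 0.55)]
wrist charger [([0.7105, -0.3125, -0.0005], 0.93)]
wrist socket [([0.7554, -0.3185, 0.0216], 0.9), ([0.518, -0.2331, 0.0205], 0.85)]
```

View pics/w2.png

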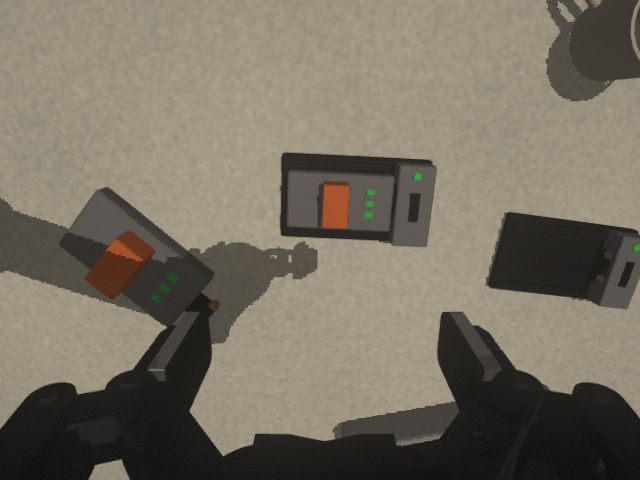

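The wrist view shows the seated pack: the orange bar is around (335,205), the socket around (414,205), and the charger is tilted slightly in the image. Next I'll measure the yaw and the bar.

Run:
```python
from h import *
T=np.load('T2.npy'); im=cv2.imread('pics/w2.png')
for nm,uv,z in [('guide top L',(286,154),.02),('guide top R',(392,159),.02),('sock TL',(398,164),.038),('sock TR',(435,166),.038),('sock BL',(391,245),.038),('sock BR',(428,246),.038),('slab TL',(290,170),.03),('slab BL',(288,227),.03),('slab BR',(388,232),.03),('slab TR',(394,176),.03)]:
    print(nm,at_z('wrist',uv,z,T).round(4))
c=im[140:260,270:450]; cv2.imwrite('pics/w2c.png',cv2.resize(c,None,fx=4.4,fy=4.4,interpolation=cv2.INTER_CUBIC))
```

```text
guide top L [ 0.4077 -0.1732  0.02  ]
guide top R [ 0.5162 -0.1853  0.02  ]
sock TL [ 0.5192 -0.1885  0.038 ]
sock TR [ 0.556  -0.1926  0.038 ]
sock BL [ 0.5109 -0.2725  0.038 ]
sock BR [ 0.5499 -0.2762  0.038 ]
slab TL [ 0.4113 -0.1885  0.03  ]
slab BL [ 0.4038 -0.2481  0.03  ]
slab BR [ 0.5091 -0.2605  0.03  ]
slab TR [ 0.5163 -0.2014  0.03  ]
```

View pics/w2c.png

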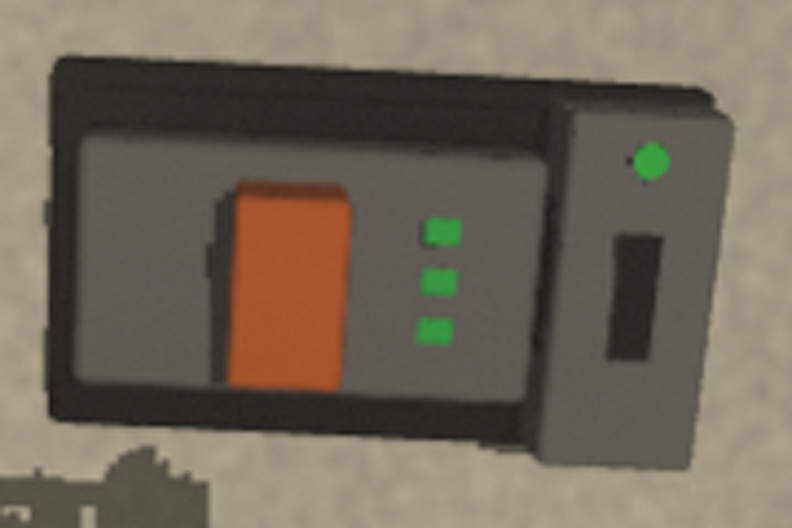

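Run:
```python
from h import *
T=np.load('T2.npy')
P=np.array([at_z('wrist',uv,.054,T)[:2] for uv in [(323.4,184.3),(349.5,185.5),(347.2,228.3),(322,227)]])
print(P.round(4),P.mean(0)); d=P[1]+P[2]-P[0]-P[3]; e=P[0]+P[1]-P[2]-P[3]; print(np.arctan2(d[1],d[0]),np.arctan2(-e[0],e[1]),np.linalg.norm(d)/2,np.linalg.norm(e)/2)
```

```text
[[ 0.4444 -0.2012]
 [ 0.4694 -0.204 ]
 [ 0.4651 -0.2466]
 [ 0.4402 -0.2437]] [ 0.45480259 -0.22389301]
-0.11484597543072875 -0.09940235585913626 0.025102667298913618 0.042752002287041777
```

jog_arm:
  deltas:
    - [0.0026, -0.0025, -0.04, -0.0105]
    - [0.0026, -0.0025, -0.04, -0.0105]
    - [0.0027, -0.0025, -0.04, -0.0105]
    - [0.0027, -0.0025, -0.04, -0.011]
    - [0, 0, -0.02, 0]
    - [0, 0, 0, 0]
    - [0, 0, 0, 0]

```text
clock: 5.05
tool_pos: [0.4557, -0.2241, 0.0785]
tcp_rot: [2.336, 2.1, 0.001]
ft_force: [0.9, -0.3, 0.3]
width: 0.0855
```

Run:
```python
from h import *
s,T=pr(); im=cams.grab_frame('wrist'); cv2.imwrite('pics/w3.png',im[...,::-1])
print(proj('wrist',[.455,-.2238,.044],T))
```

```text
t 5.05 tcp [ 0.4557 -0.2241  0.0785] yaw_y -0.1064 F [ 0.94 -0.31  0.33] w 0.0855 zax [ 0.001  0.    -1.   ]
[322.49402615 256.7171034 ]
```

View pics/w3.png

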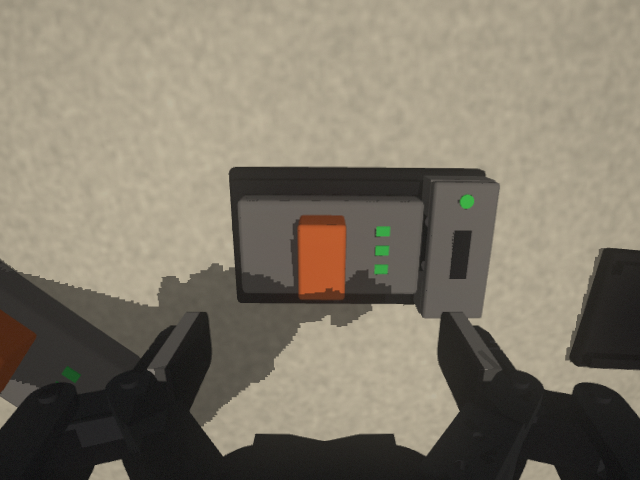

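The orange bar is centred between the fingers at about (322,258) and square to them. I'll go down and grip.

jog_arm:
  deltas:
    - [-0.0005, 0, -0.02, 0]
    - [0, 0, -0.015, 0]
    - [0, 0, -0.0095, 0]
    - [0, 0, 0, 0]
    - [0, 0, 0, 0]

```text
clock: 5.6
tool_pos: [0.4551, -0.2247, 0.0343]
tcp_rot: [2.336, 2.098, 0.001]
ft_force: [-0.2, -0.2, -0.2]
width: 0.0853
```

jog_arm:
  deltas:
    - [0, 0, 0, 0]
    - [0, 0, 0, 0]
    - [0, 0, 0, 0]
    - [0, 0, 0, 0]
    - [0, 0, 0, 0]
    - [0, 0, 0, 0]
    - [0, 0, 0, 0]
    - [0, 0, 0, 0]
  gripper: 0

```text
clock: 6.4
tool_pos: [0.4545, -0.2244, 0.0334]
tcp_rot: [-2.338, -2.099, 0.0]
ft_force: [0.1, -0.4, 0.8]
width: -0.0001
```

Run:
```python
from h import *
s,T=pr(); im=cams.grab_frame('wrist'); cv2.imwrite('pics/w4.png',im[...,::-1])
```

```text
t 6.4 tcp [ 0.4545 -0.2244  0.0334] yaw_y -0.1075 F [ 0.08 -0.43  0.85] w -0.0001 zax [-0.  0. -1.]
```

View pics/w4.png

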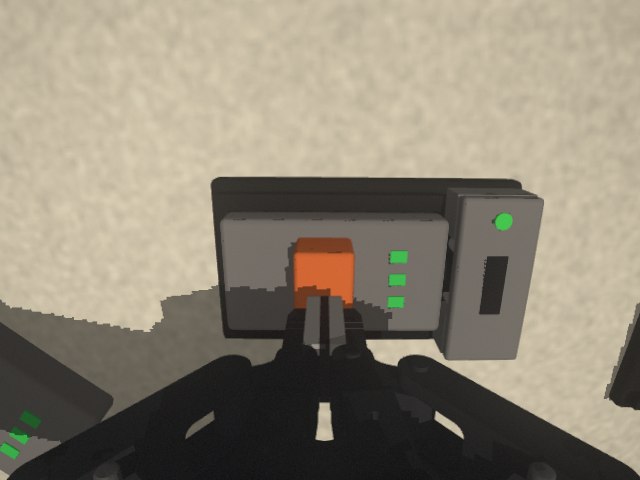

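The fingers closed fully to a width of 0, so nothing was gripped. I'll look from the side before moving.

Run:
```python
from h import *
im=cams.grab_frame('side'); s,T=pr()
c=im[290:410,250:430]; cv2.imwrite('pics/s4.png',cv2.resize(c,None,fx=4.4,fy=4.4,interpolation=cv2.INTER_CUBIC)[...,::-1])
for p in [s['tool_pos'],s['tool_pos']+np.array([0,0,.019]),[.4545,-.2244,.054]]:
  print(proj('wrist',p,T), (proj('side',p)-[250,290])*4.4)
print(proj('wrist',[.4545+.02*.1,-.2244+.022,.054],T),proj('wrist',[.4545,-.2244-.022,.054],T))
```

```text
t 6.5 tcp [ 0.4545 -0.2244  0.0334] yaw_y -0.1075 F [-0.15 -0.61  0.2 ] w -0.0001 zax [-0. -0. -1.]
[323.71491295 281.81103794] [343.31739458 236.29236955]
[323.6946235  299.39447536] [343.18364264 194.71629511]
[323.75573187 301.03068174] [343.23615558 191.105264  ]
[322.78747943 252.82524384] [329.06656595 344.89580567]
```

View pics/s4.png

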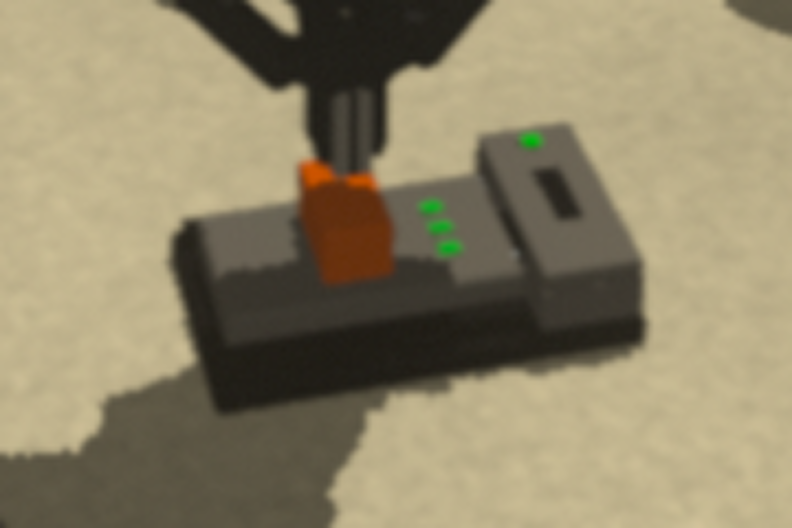

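Run:
```python
from h import *
im=cv2.imread('pics/w4.png'); c=im[220:370,240:410].copy()
c=cv2.resize(c,None,fx=4,fy=4,interpolation=cv2.INTER_CUBIC)
c=cv2.convertScaleAbs(c,alpha=1.8,beta=10)
s,T=state()
for i,b in enumerate([0,.01,.02,.03,.04]):
  for dx in [-.011,.011]:
    p=(T@np.array([dx,0,-b,1]))[:3]; u=(proj('wrist',p,T)-[240,220])*4
    print(b,dx,u.round(0)); cv2.circle(c,tuple(int(a) for a in u),4,(255,50*i,0) if dx>0 else (0,50*i,255),-1)
cv2.imwrite('pics/w4c.png',c)
```

```text
0 -0.011 [335. 330.]
0 0.011 [335. 162.]
0.01 -0.011 [335. 369.]
0.01 0.011 [335. 193.]
0.02 -0.011 [335. 412.]
0.02 0.011 [335. 228.]
0.03 -0.011 [335. 459.]
0.03 0.011 [335. 267.]
0.04 -0.011 [335. 513.]
0.04 0.011 [335. 311.]
```

View pics/w4c.png

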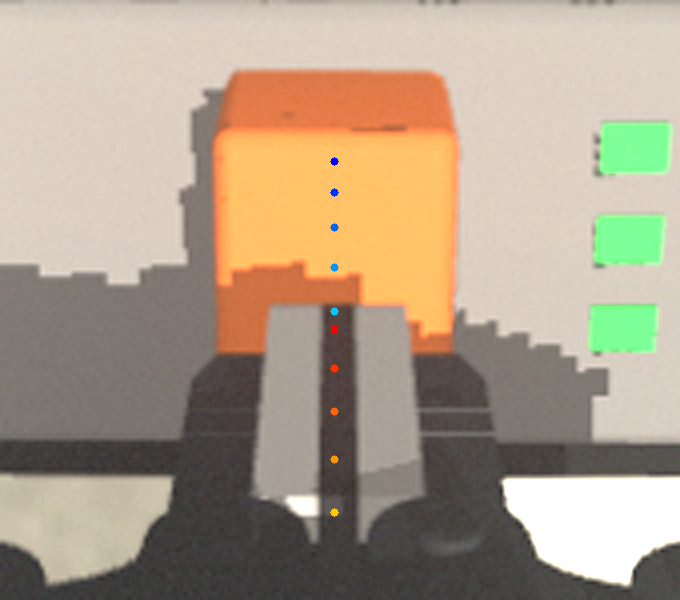

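The side view has the shut tips at about crop (350,178), above the bar's top. The wrist view agrees, with the tips around (324,296). So the real fingertips sit about 33 mm behind the reported TCP, and the grasp was too high. I'll open, go lower and check again.

jog_arm:
  deltas:
    - [0, 0, 0, 0]
    - [0, 0, 0, 0]
    - [0, 0, 0, 0]
    - [0, 0, 0, 0]
    - [0, 0, 0, 0]
    - [0, 0, 0, 0]
    - [0, 0, -0.008, 0]
    - [0, 0, -0.008, 0]
  gripper: 1

```text
clock: 7.3
tool_pos: [0.4547, -0.2244, 0.0169]
tcp_rot: [2.337, 2.099, 0.0]
ft_force: [-0.3, -0.5, 0.0]
width: 0.0857
```

jog_arm:
  deltas:
    - [0, 0, -0.004, 0]
    - [0, 0, 0, 0]
    - [0, 0, 0, 0]

```text
clock: 7.6
tool_pos: [0.4543, -0.2244, 0.0131]
tcp_rot: [-2.337, -2.098, 0.0]
ft_force: [-0.2, 0.5, -0.4]
width: 0.0854
```

Run:
```python
from h import *
im=cams.grab_frame('side'); s,T=pr()
c=im[290:410,250:430]; cv2.imwrite('pics/s5.png',cv2.resize(c,None,fx=4.4,fy=4.4,interpolation=cv2.INTER_CUBIC)[...,::-1])
```

```text
t 7.65 tcp [ 0.4544 -0.2245  0.0133] yaw_y -0.1077 F [ 0.87 -0.14 -0.1 ] w 0.0856 zax [-0. -0. -1.]
```

View pics/s5.png

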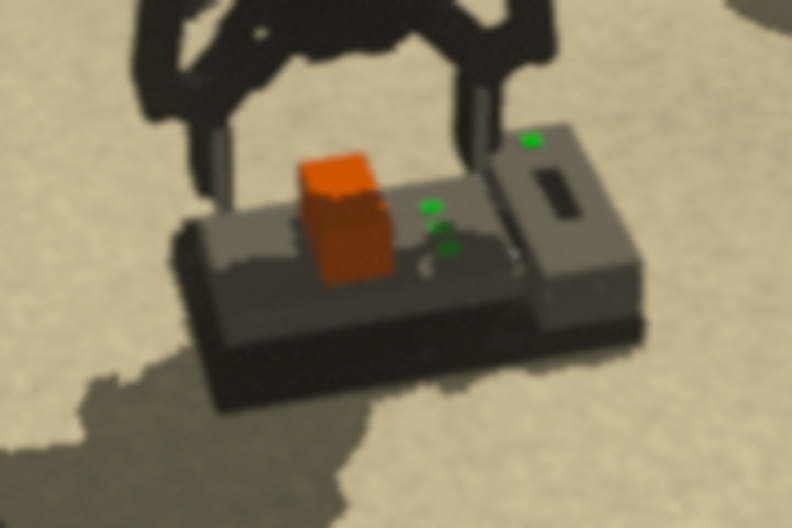

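jog_arm:
  deltas:
    - [0, 0, -0.006, 0]
    - [0, 0, -0.005, 0]
    - [0, 0, 0, 0]

```text
clock: 7.95
tool_pos: [0.4541, -0.2241, 0.0018]
tcp_rot: [-2.337, -2.098, 0.0]
ft_force: [0.5, -0.4, 1.0]
width: 0.0855
```

jog_arm:
  deltas:
    - [0, 0, 0, 0]
    - [0, 0, 0, 0]
    - [0, 0, 0, 0]
    - [0, 0, 0, 0]
    - [0, 0, 0, 0]
    - [0, 0, 0, 0]
  gripper: 0

```text
clock: 8.55
tool_pos: [0.4547, -0.2245, 0.0027]
tcp_rot: [2.337, 2.098, 0.001]
ft_force: [0.3, -0.2, 4.7]
width: 0.0246
```

Run:
```python
from h import *
im=cams.grab_frame('side'); s,T=pr()
c=im[290:410,250:430]; cv2.imwrite('pics/s6.png',cv2.resize(c,None,fx=4.4,fy=4.4,interpolation=cv2.INTER_CUBIC)[...,::-1])
```

```text
t 8.6 tcp [ 0.4547 -0.2245  0.0027] yaw_y -0.1076 F [0.29 0.75 4.49] w 0.0248 zax [ 0.001 -0.    -1.   ]
```

View pics/s6.png

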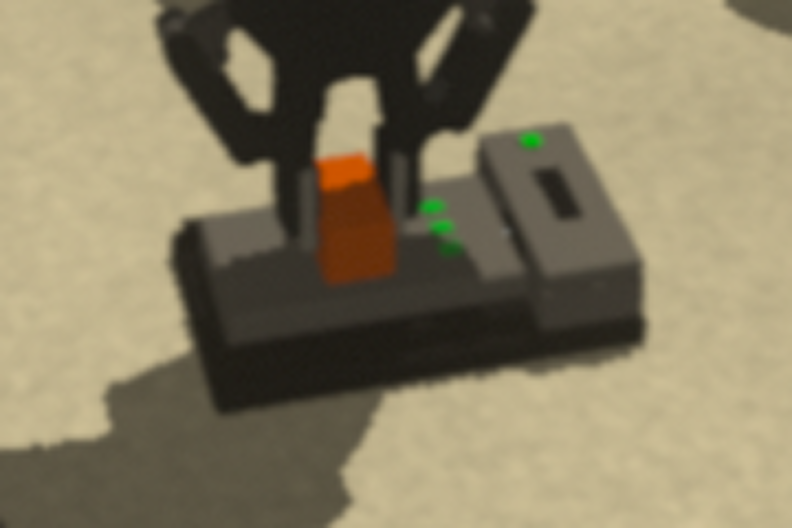

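The bar is gripped at a width of 25 mm, with a pad on each side in the side view. Now the level pull along the charger's -x.

jog_arm:
  deltas:
    - [-0.003, 0.0003, 0, 0]
    - [-0.004, 0.0004, 0, 0]
    - [-0.004, 0.0005, 0, 0]
    - [-0.004, 0.0004, 0, 0]
    - [-0.004, 0.0004, 0, 0]
    - [0, 0, 0, 0]

```text
clock: 9.2
tool_pos: [0.4364, -0.2227, 0.0027]
tcp_rot: [2.336, 2.098, 0.001]
ft_force: [3.1, 0.4, 4.8]
width: 0.0244
```

jog_arm:
  deltas:
    - [-0.004, 0.0004, 0, 0]
    - [-0.004, 0.0005, 0, 0]
    - [-0.004, 0.0004, 0, 0]
    - [-0.004, 0.0004, 0, 0]
    - [0, 0, 0, 0]

```text
clock: 9.7
tool_pos: [0.4189, -0.2213, 0.0027]
tcp_rot: [2.338, 2.097, -0.0]
ft_force: [1.7, -0.8, 6.8]
width: 0.0247
```

Run:
```python
from h import *
im=cams.grab_frame('side'); s,T=pr()
c=im[290:410,230:410]; cv2.imwrite('pics/s7.png',cv2.resize(c,None,fx=4.4,fy=4.4,interpolation=cv2.INTER_CUBIC)[...,::-1])
```

```text
t 9.75 tcp [ 0.4189 -0.2213  0.0027] yaw_y -0.1085 F [ 2.28 -0.14  6.85] w 0.0246 zax [ 0.    -0.001 -1.   ]
```

View pics/s7.png

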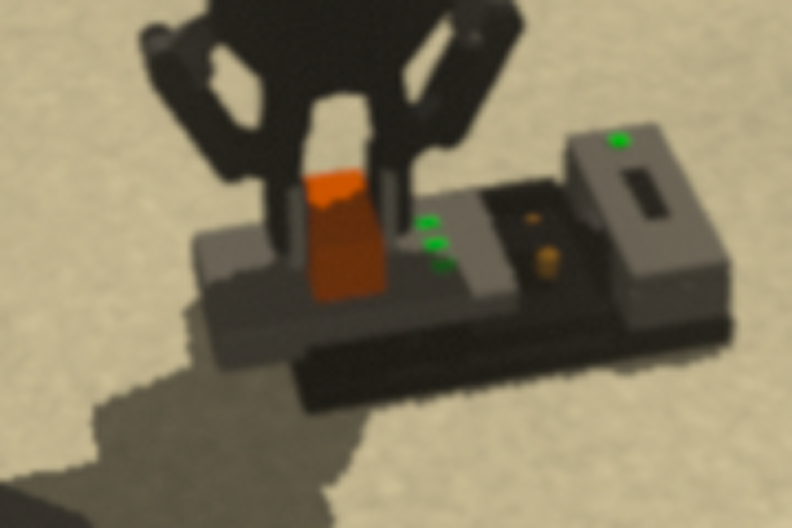

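The pack is pulled clear: the tongue with its brass beads shows at crop (545,250). Now I lift.

jog_arm:
  deltas:
    - [0, 0, 0.01, 0]
    - [0, 0, 0.02, 0]
    - [0, 0, 0.025, 0]
    - [0, 0, 0.025, 0]
    - [0, 0, 0.025, 0]
    - [0, 0, 0.025, 0]
    - [0, 0, 0.025, 0]
    - [0, 0, 0, 0]

```text
clock: 10.55
tool_pos: [0.4182, -0.2206, 0.1588]
tcp_rot: [2.338, 2.098, 0.001]
ft_force: [0.4, -0.5, -4.6]
width: 0.0245
```

jog_arm:
  deltas:
    - [0.005, 0.033, 0, 0.14]
    - [0.005, 0.033, 0, 0.14]
    - [0.005, 0.033, 0, 0.14]
    - [0.005, 0.033, 0, 0.14]
    - [0.005, 0.033, 0, 0.14]
    - [0.005, 0.034, 0, 0.14]
    - [0.004, 0.034, 0, 0.14]
    - [0.004, 0.034, 0, 0.14]

```text
clock: 11.35
tool_pos: [0.454, 0.047, 0.1555]
tcp_rot: [-0.856, -3.017, 0.004]
ft_force: [0.4, -0.4, -3.7]
width: 0.0246
```

jog_arm:
  deltas:
    - [0.004, 0.034, 0, 0.14]
    - [0.004, 0.034, 0, 0.14]
    - [0.003, 0.034, 0, 0.14]
    - [0.003, 0.034, 0, 0.15]
    - [0, 0, 0, 0]
    - [0, 0, 0, 0]

```text
clock: 11.95
tool_pos: [0.4687, 0.1818, 0.1554]
tcp_rot: [0.021, -3.136, 0.004]
ft_force: [-0.5, -0.4, -3.6]
width: 0.0247
```

Run:
```python
from h import *
s,T=pr()
np.save('T8.npy',T)
for n in ['wrist','side']:
  im=cams.grab_frame(n); cv2.imwrite(f'pics/{n}8.png',im[...,::-1])
```

```text
t 11.95 tcp [0.4687 0.1818 0.1554] yaw_y 1.584 F [-0.48 -0.44 -3.61] w 0.0247 zax [-0.005 -0.002 -1.   ]
```

View pics/wrist8.png

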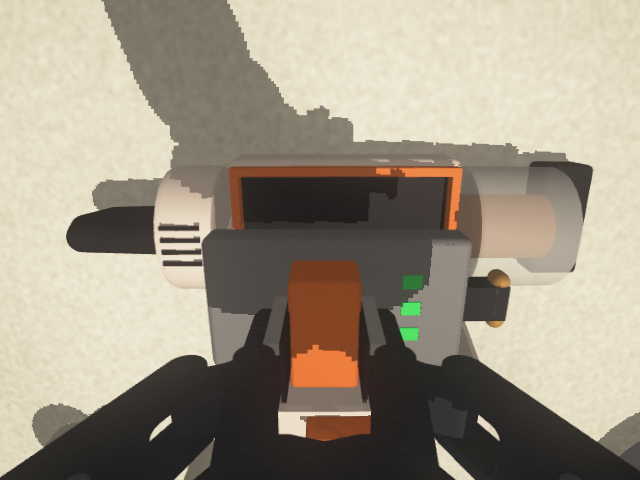

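View pics/side8.png

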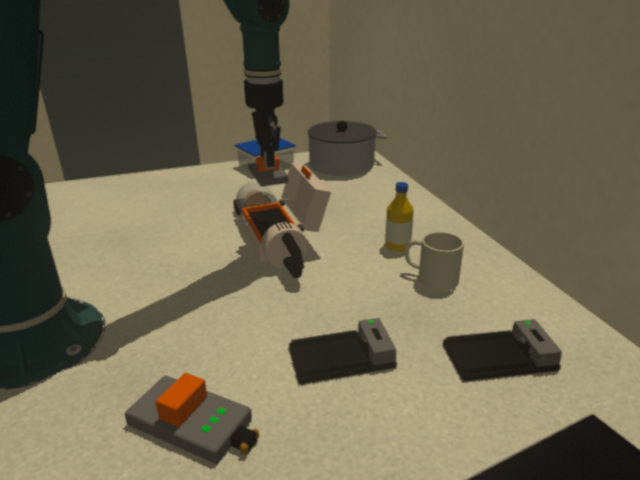

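Run:
```python
from h import *
T=np.load('T8.npy'); t=T[:3,3]; zt=t[2]+.0093+.018
for nm,x,y,z in [('far L top',-66,30,zt),('far R top',44,30,zt),('bar TL',-29,22,zt+.024),('bar TR',-3,22,zt+.024),('tongue far R',64,13,zt-.009)]:
    # pack x -> tool y ; pack +y -> world -x
    ly=(x+16)/1000; lx=y/1000
    P=t+T[:3,1]*ly+T[:3,0]*lx; P[2]=z; print(nm,P.round(3),proj('wrist',P,T).round(0))
for nm,P in [('rim',[.4244,.276,.057]),('rim',[.4268,.1144,.057])]: print(nm,proj('wrist',P,T).round(0))
```

```text
far L top [0.439 0.131 0.183] [199. 240.]
far R top [0.438 0.241 0.183] [477. 240.]
bar TL [0.447 0.169 0.207] [288. 283.]
bar TR [0.447 0.195 0.207] [364. 283.]
tongue far R [0.455 0.262 0.174] [510. 271.]
rim [462. 168.]
rim [228. 168.]
```

Run:
```python
from h import *
lm('wrist',['battery','battery_grip','bay']); lm('side',['battery_grip'])
cams.grab_frame('top'); lm('top',['battery','battery_grip'])
pr()
```

```text
wrist battery [([0.4655, 0.1956, 0.1645], 0.87), ([0.5852, 0.2008, 0.1379], 0.45)]
wrist battery_grip [([0.471, 0.1772, 0.1988], 0.86)]
wrist bay [([0.4703, 0.1991, 0.043], 0.69)]
side battery_grip [([0.22, -0.2704, 0.0503], 0.69), ([0.4735, 0.1821, 0.1981], 0.67)]
top battery [([0.4681, 0.1926, 0.1664], 0.93), ([0.2368, -0.2894, -0.0003], 0.67)]
top battery_grip [([0.4672, 0.1822, 0.1986], 0.95), ([0.218, -0.2735, 0.0467], 0.79)]
t 12.4 tcp [0.4715 0.1817 0.1574] yaw_y 1.5815 F [ 0.89  0.34 -3.47] w 0.0245 zax [-0. -0. -1.]
```

The pack is hanging level. The networks put its underside at about 0.165 m, which matches the grip estimate. I'll lower it into the bay.

jog_arm:
  deltas:
    - [-0.0005, -0.0005, -0.02, 0.004]
    - [0, 0, -0.025, 0]
    - [0, 0, -0.025, 0]
    - [0, 0, -0.02, 0]
    - [0, 0, -0.01, 0]
    - [0, 0, 0, 0]
    - [0, 0, 0, 0]

```text
clock: 13.1
tool_pos: [0.4716, 0.1819, 0.0579]
tcp_rot: [-0.024, 3.141, 0.001]
ft_force: [-0.0, -0.5, -3.6]
width: 0.0243
```

Run:
```python
from h import *
s,T=pr()
for n in ['wrist','side']:
  im=cams.grab_frame(n)
  if n=='side': im=cv2.resize(im[150:290,210:350],None,fx=4.2,fy=4.2,interpolation=cv2.INTER_CUBIC)
  cv2.imwrite(f'pics/{n}9.png',im[...,::-1])
```

```text
t 13.1 tcp [0.4716 0.1819 0.0579] yaw_y 1.5863 F [-0.02 -0.53 -3.63] w 0.0243 zax [ 0.001  0.    -1.   ]
```

View pics/wrist9.png

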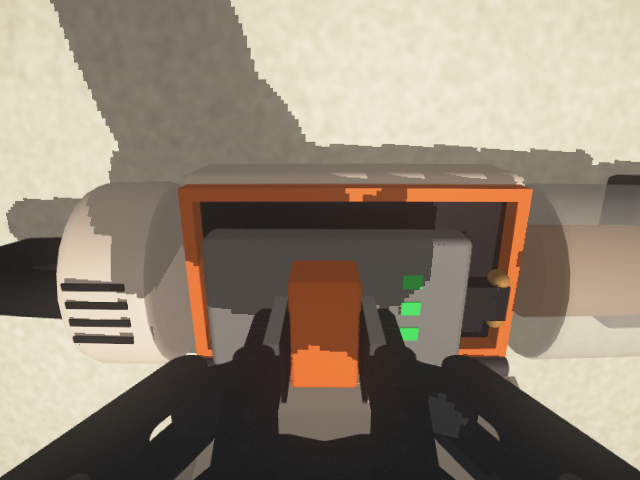

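View pics/side9.png

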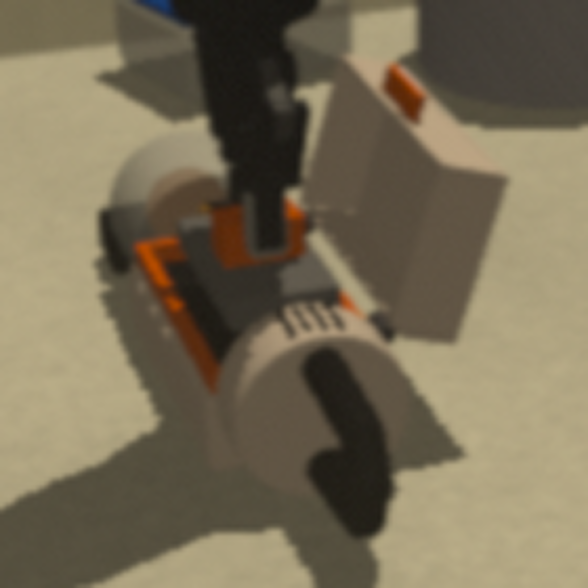

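Run:
```python
from h import *
s,T=pr()
print(at_z('wrist',(250,231),.0852,T).round(4),at_z('wrist',(440,231),.0852,T).round(4),'rim inner',at_z('wrist',(250,201),.057,T).round(4),at_z('wrist',(440,201),.057,T).round(4),'outer',at_z('wrist',(250,186),.057,T).round(4))
print('bar far top',at_z('wrist',(325,262),.109,T).round(4))
print('near rim inner edge',at_z('wrist',(480,340),.057,T).round(4),at_z('wrist',(480,354),.057,T).round(4))
```

```text
t 13.2 tcp [0.472  0.1821 0.0584] yaw_y 1.5864 F [ 0.26 -0.33 -3.37] w 0.0246 zax [ 0.002  0.001 -1.   ]
[0.4386 0.1519 0.0852] [0.4375 0.2265 0.0852] rim inner [0.4328 0.1472 0.057 ] [0.4315 0.2339 0.057 ] outer [0.4259 0.1475 0.057 ]
bar far top [0.442  0.1813 0.109 ]
near rim inner edge [0.5042 0.2627 0.057 ] [0.5127 0.264  0.057 ]
```

jog_arm:
  deltas:
    - [0.0005, -0.002, -0.007, 0]
    - [0, 0, -0.006, 0]
    - [0, 0, -0.004, 0]
    - [0, 0, -0.002, 0]
    - [0, 0, 0, 0]

```text
clock: 13.7
tool_pos: [0.4712, 0.1797, 0.038]
tcp_rot: [0.025, -3.141, 0.0]
ft_force: [-0.8, 0.0, -3.3]
width: 0.0246
```

jog_arm:
  deltas:
    - [0, 0, -0.001, 0]
    - [0, 0, -0.001, 0]
    - [0, 0, -0.001, 0]
    - [0, 0, 0, 0]

```text
clock: 14.1
tool_pos: [0.4716, 0.1799, 0.0358]
tcp_rot: [-0.025, 3.141, 0.0]
ft_force: [-0.7, 0.1, 0.2]
width: 0.0245
```

The force went from -3.5 N to about 0 at the expected height, so the pack is on the bay floor. I'll release it and rise straight up.

jog_arm:
  deltas:
    - [0, 0, -0.0005, 0]
    - [0, 0, 0, 0]
    - [0, 0, 0, 0]
    - [0, 0, 0, 0]
    - [0, 0, 0, 0]
  gripper: 1

```text
clock: 14.6
tool_pos: [0.4716, 0.1799, 0.0349]
tcp_rot: [-0.025, 3.141, 0.0]
ft_force: [-0.3, -0.7, 0.3]
width: 0.0854
```

jog_arm:
  deltas:
    - [0, 0, 0.01, 0]
    - [0, 0, 0.02, 0]
    - [0, 0, 0.03, 0]
    - [0, 0, 0.03, 0]
    - [0, 0, 0.03, 0]
    - [0, 0, 0.03, 0]
    - [0, 0, 0.01, 0]
    - [0, 0, 0, 0]

```text
clock: 15.4
tool_pos: [0.4725, 0.1803, 0.1967]
tcp_rot: [-0.025, 3.138, 0.003]
ft_force: [0.4, 0.7, -0.3]
width: 0.0854
```

Run:
```python
from h import *
s,T=pr(); np.save('T10.npy',T)
for n in ['wrist','side']:
  im=cams.grab_frame(n)
  if n=='side': im=cv2.resize(im[150:290,210:350],None,fx=4.2,fy=4.2,interpolation=cv2.INTER_CUBIC)
  cv2.imwrite(f'pics/{n}10.png',im[...,::-1])
lm('wrist',['battery','battery_grip','cover_edge']);lm('side',['cover_edge','cover_hinge'])
```

```text
t 15.4 tcp [0.4725 0.1803 0.1967] yaw_y 1.5865 F [ 0.39  0.74 -0.33] w 0.0854 zax [ 0.004  0.002 -1.   ]
wrist battery [([0.5154, 0.1894, 0.0592], 0.24)]
wrist battery_grip [([0.4703, 0.1728, 0.0789], 0.78)]
wrist cover_edge [([0.4763, 0.1759, 0.0763], 0.65), ([0.5855, 0.1974, 0.1378], 0.59)]
side cover_edge [([0.7283, 0.0798, 0.0017], 0.61), ([0.584, 0.1981, 0.14], 0.58)]
side cover_hinge [([0.52, 0.1933, 0.0544], 0.87)]
```

View pics/wrist10.png

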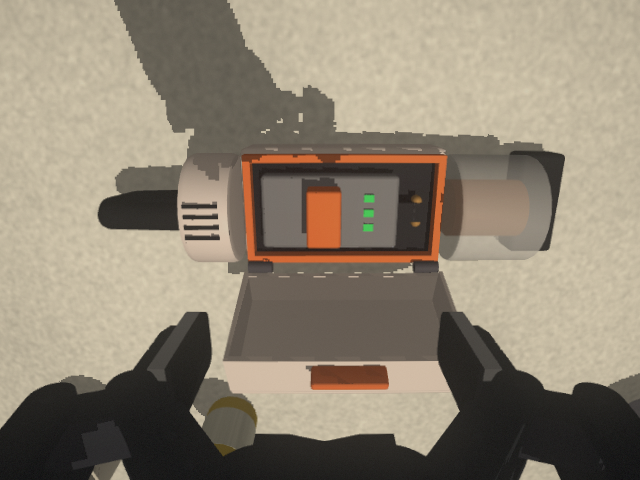

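View pics/side10.png

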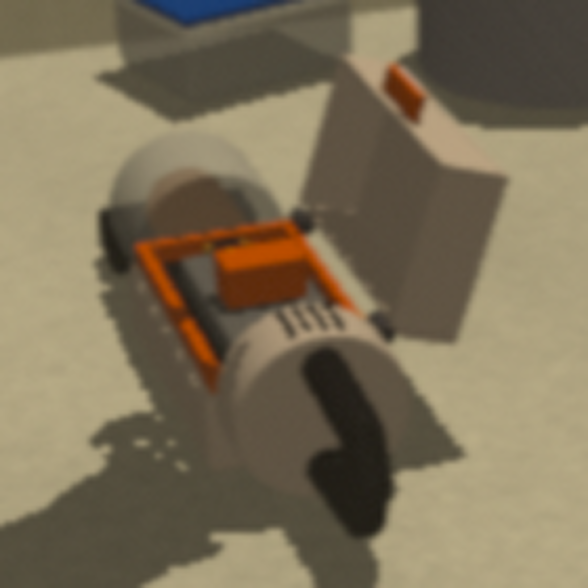

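The pack lies flat inside the rim at about (328,212) in the wrist view, with tongue end (420,210) inside too. Next I'll shut the gripper, pass over the cover and come down behind it on the +x side.

jog_arm:
  deltas:
    - [0.02, 0.002, 0, 0]
    - [0.03, 0.004, 0, 0]
    - [0.035, 0.004, 0, 0]
    - [0.035, 0.004, 0, 0]
    - [0.03, 0.002, 0, 0]
    - [0.01, 0, 0, 0]
    - [0, 0, 0, 0]
  gripper: 0

```text
clock: 16.45
tool_pos: [0.6321, 0.1952, 0.1938]
tcp_rot: [0.023, -3.141, 0.002]
ft_force: [-0.0, 0.7, -0.1]
width: 0.0001
```

jog_arm:
  deltas:
    - [0, 0, -0.02, 0]
    - [0, 0, -0.03, 0]
    - [0, 0, -0.03, 0]
    - [0, 0, -0.02, 0]
    - [0, 0, -0.01, 0]
    - [0, 0, 0, 0]
    - [0, 0, 0, 0]

```text
clock: 17.15
tool_pos: [0.6314, 0.1959, 0.0857]
tcp_rot: [-0.025, 3.141, 0.0]
ft_force: [0.7, 0.2, 0.6]
width: -0.0001
```

Run:
```python
from h import *
s,T=pr(); 
for n in ['wrist','side']:
  im=cams.grab_frame(n)
  if n=='side': im=cv2.resize(im[130:290,210:370],None,fx=3.7,fy=3.7,interpolation=cv2.INTER_CUBIC)
  cv2.imwrite(f'pics/{n}11.png',im[...,::-1])
print((proj('side',[s['tool_pos'][0],s['tool_pos'][1],.115])-[210,130])*3.7)
```

```text
t 17.15 tcp [0.6314 0.1959 0.0857] yaw_y 1.5867 F [0.73 0.22 0.59] w -0.0001 zax [ 0.001  0.    -1.   ]
[470.36824246 204.78829663]
```

View pics/wrist11.png

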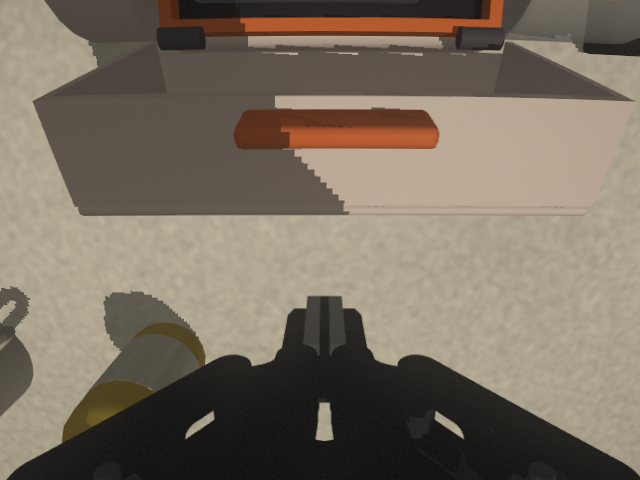

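View pics/side11.png

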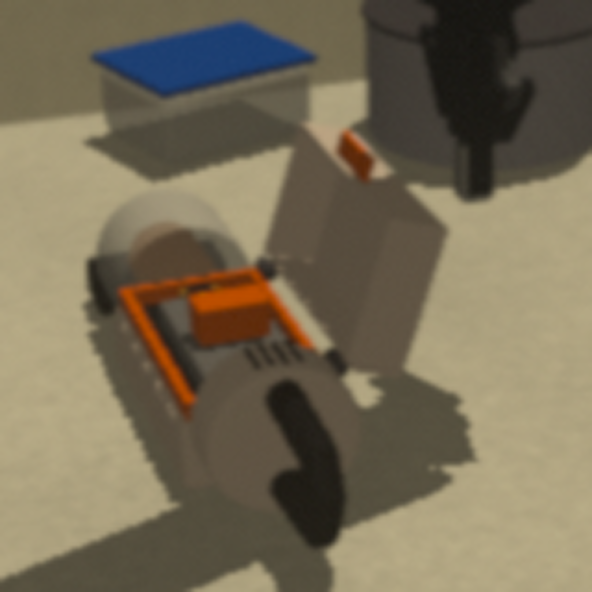

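The shut fingers stand behind the cover with the tip at about z = 0.118, as predicted. I'll swing the cover along its arc.

jog_arm:
  deltas:
    - [-0.016, 0.0, 0.002, 0]
    - [-0.015, 0.0, 0.001, 0]
    - [-0.011, 0, 0.006, 0]
    - [-0.011, 0, 0.006, 0]
    - [-0.011, 0, 0.007, 0]
    - [-0.014, 0, 0.005, 0]
    - [0, 0, 0, 0]

```text
clock: 17.95
tool_pos: [0.5515, 0.1961, 0.113]
tcp_rot: [0.026, -3.14, -0.001]
ft_force: [0.0, 0.5, -0.1]
width: -0.0005
```

Run:
```python
from h import *
s,T=pr(); 
for n in ['wrist','side']:
  im=cams.grab_frame(n)
  if n=='side': im=cv2.resize(im[130:290,210:370],None,fx=3.7,fy=3.7,interpolation=cv2.INTER_CUBIC)
  cv2.imwrite(f'pics/{n}12.png',im[...,::-1])
```

```text
t 17.95 tcp [0.5515 0.1961 0.113 ] yaw_y 1.5873 F [ 0.    0.52 -0.11] w -0.0005 zax [-0.001  0.001 -1.   ]
```

View pics/side12.png

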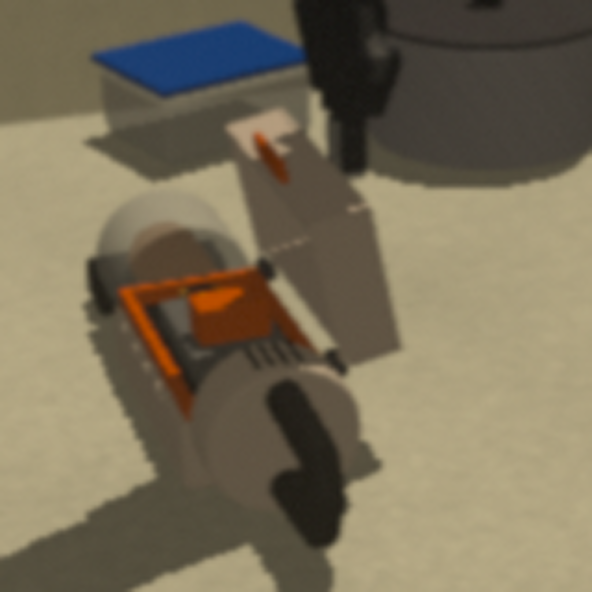

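View pics/wrist12.png

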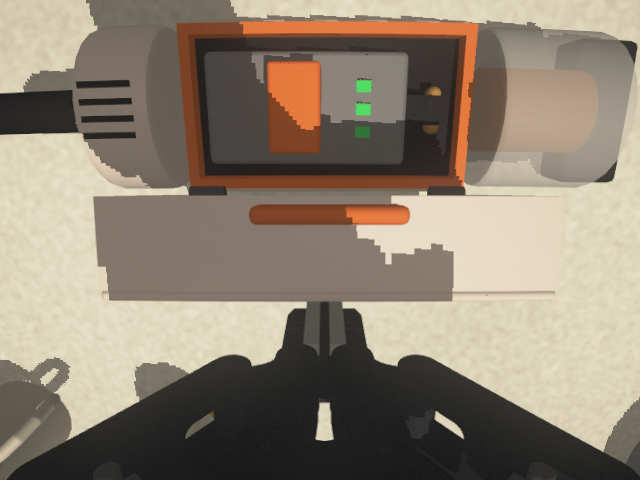

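The cover is upright and moving with the finger, and the pack hasn't moved. Continuing.

jog_arm:
  deltas:
    - [-0.0155, 0, 0.003, 0]
    - [-0.018, 0, -0.0005, 0]
    - [-0.0085, 0, -0.0015, 0]
    - [-0.0085, 0, -0.002, 0]
    - [-0.008, 0, -0.0035, 0]
    - [-0.008, 0, -0.004, 0]
    - [0, 0, 0, 0]

```text
clock: 18.75
tool_pos: [0.4846, 0.1957, 0.1023]
tcp_rot: [0.026, -3.138, 0.001]
ft_force: [0.3, 0.0, -0.4]
width: 0.0002
```

Run:
```python
from h import *
s,T=pr(); 
for n in ['side']:
  im=cams.grab_frame(n)
  if n=='side': im=cv2.resize(im[130:290,210:370],None,fx=3.7,fy=3.7,interpolation=cv2.INTER_CUBIC)
  cv2.imwrite(f'pics/{n}13.png',im[...,::-1])
```

```text
t 18.75 tcp [0.4846 0.1957 0.1023] yaw_y 1.5873 F [ 0.27  0.04 -0.36] w 0.0002 zax [-0.004 -0.001 -1.   ]
```

View pics/side13.png

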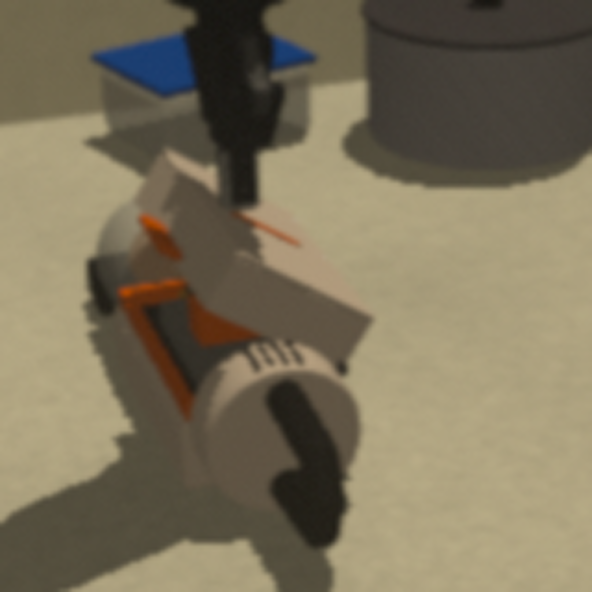

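jog_arm:
  deltas:
    - [-0.007, 0, -0.004, 0]
    - [-0.007, 0, -0.005, 0]
    - [-0.006, 0, -0.006, 0]
    - [-0.006, 0, -0.006, 0]
    - [-0.004, 0, -0.005, 0]
    - [0, 0, 0, 0]

```text
clock: 19.4
tool_pos: [0.4551, 0.1954, 0.0764]
tcp_rot: [0.026, -3.138, 0.002]
ft_force: [-0.3, 0.1, 0.6]
width: -0.0002
```

jog_arm:
  deltas:
    - [-0.002, 0, -0.003, 0]
    - [0, 0, -0.002, 0]
    - [0, 0, 0, 0]

```text
clock: 19.7
tool_pos: [0.4548, 0.1958, 0.0722]
tcp_rot: [0.025, -3.141, 0.0]
ft_force: [0.4, 0.1, -0.1]
width: -0.0001
```

Run:
```python
from h import *
s,T=pr(); 
for n in ['side']:
  im=cams.grab_frame(n)
  if n=='side': im=cv2.resize(im[130:290,210:370],None,fx=3.7,fy=3.7,interpolation=cv2.INTER_CUBIC)
  cv2.imwrite(f'pics/{n}14.png',im[...,::-1])
```

```text
t 19.7 tcp [0.4548 0.1958 0.0722] yaw_y 1.5866 F [ 0.44  0.06 -0.13] w -0.0001 zax [-0. -0. -1.]
```

View pics/side14.png

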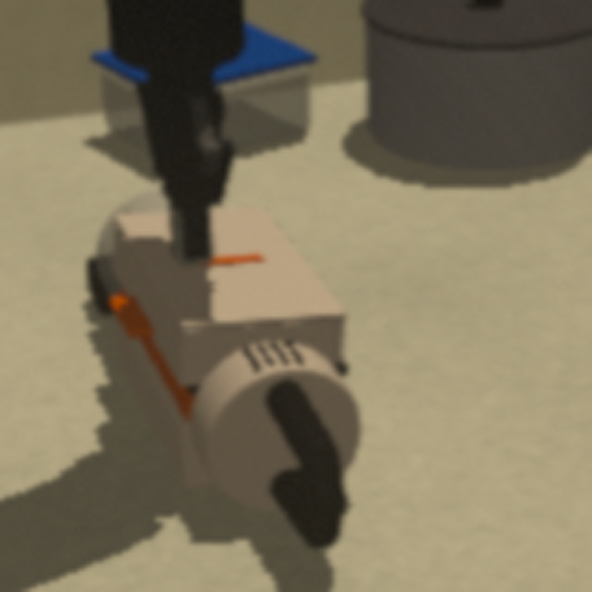

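It's nearly shut. I'll press down in small steps until the force rises.

jog_arm:
  deltas:
    - [-0.004, 0, -0.002, 0]
    - [0, 0, -0.002, 0]
    - [0, 0, 0, 0]

```text
clock: 20.05
tool_pos: [0.4505, 0.1958, 0.0682]
tcp_rot: [0.025, -3.141, 0.0]
ft_force: [-0.7, 0.1, -0.3]
width: 0.0004
```

jog_arm:
  deltas:
    - [0, 0, -0.002, 0]
    - [0, 0, 0, 0]

```text
clock: 20.25
tool_pos: [0.4508, 0.1958, 0.0662]
tcp_rot: [0.025, -3.141, 0.0]
ft_force: [-0.3, -0.8, -0.2]
width: 0.0003
```

jog_arm:
  deltas:
    - [0, 0, -0.001, 0]
    - [0, 0, 0, 0]

```text
clock: 20.45
tool_pos: [0.451, 0.1957, 0.0653]
tcp_rot: [0.025, -3.141, 0.0]
ft_force: [0.3, 0.5, -0.2]
width: -0.0001
```

jog_arm:
  deltas:
    - [0, 0, -0.001, 0]
    - [0, 0, 0, 0]

```text
clock: 20.65
tool_pos: [0.451, 0.1958, 0.0647]
tcp_rot: [0.024, -3.141, -0.0]
ft_force: [-0.3, -0.2, 4.1]
width: -0.0
```

jog_arm:
  deltas:
    - [0, 0, -0.001, 0]
    - [0, 0, 0, 0]

```text
clock: 20.85
tool_pos: [0.451, 0.1958, 0.0645]
tcp_rot: [0.024, -3.141, -0.001]
ft_force: [-2.0, -0.9, 13.4]
width: -0.0002
```

jog_arm:
  deltas:
    - [0, 0, -0.001, 0]
    - [0, 0, 0, 0]

```text
clock: 21.05
tool_pos: [0.451, 0.1958, 0.0644]
tcp_rot: [0.024, -3.141, -0.001]
ft_force: [-4.2, -1.2, 22.9]
width: -0.0001
```

The position holds at z = 0.0644 while the force climbs to 23 N, so the cover is on its hard stop. I'll lift away and check.

jog_arm:
  deltas:
    - [0, 0, 0.004, 0]
    - [0, 0, 0.02, 0]
    - [0, 0, 0.03, 0]
    - [0, 0, 0.03, 0]
    - [0, 0, 0.03, 0]
    - [0, 0, 0.03, 0]
    - [-0.02, 0, 0.03, 0]
    - [0, 0, 0, 0]

```text
clock: 21.85
tool_pos: [0.4314, 0.1968, 0.2395]
tcp_rot: [-0.026, 3.137, 0.006]
ft_force: [0.3, 0.7, -0.8]
width: -0.0001
```

Run:
```python
from h import *
s,T=pr(); 
for n in ['wrist','side','top']:
  im=cams.grab_frame(n)
  if n=='side': im=cv2.resize(im[130:290,210:370],None,fx=3.7,fy=3.7,interpolation=cv2.INTER_CUBIC)
  cv2.imwrite(f'pics/{n}15.png',im[...,::-1])
lm('wrist',['cover_edge','cover_hinge']);lm('side',['cover_edge','bottle','mug']);lm('top',['cover_edge','bottle','mug'])
pr()
```

```text
t 21.85 tcp [0.4314 0.1968 0.2395] yaw_y 1.5875 F [ 0.25  0.71 -0.81] w -0.0001 zax [ 0.005  0.004 -1.   ]
wrist cover_edge [([0.4209, 0.1947, 0.0986], 0.9)]
wrist cover_hinge []
side cover_edge [([0.4235, 0.1928, 0.0973], 0.89)]
side bottle [([0.7284, 0.0781, 0.0031], 0.91)]
side mug [([0.7487, -0.0774, -0.0015], 0.59)]
top cover_edge [([0.4207, 0.195, 0.0971], 0.83)]
top bottle [([0.7309, 0.0768, 0.0022], 0.9)]
top mug [([0.742, -0.0762, 0.004], 0.82)]
t 22.4 tcp [0.4309 0.1956 0.2358] yaw_y 1.5863 F [-0.57 -0.18 -0.23] w 0.0001 zax [-0.001 -0.001 -1.   ]
```

View pics/side15.png

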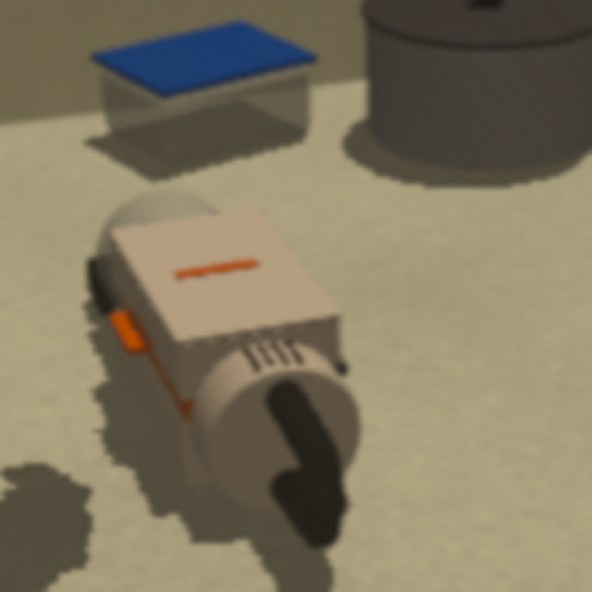

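View pics/top15.png

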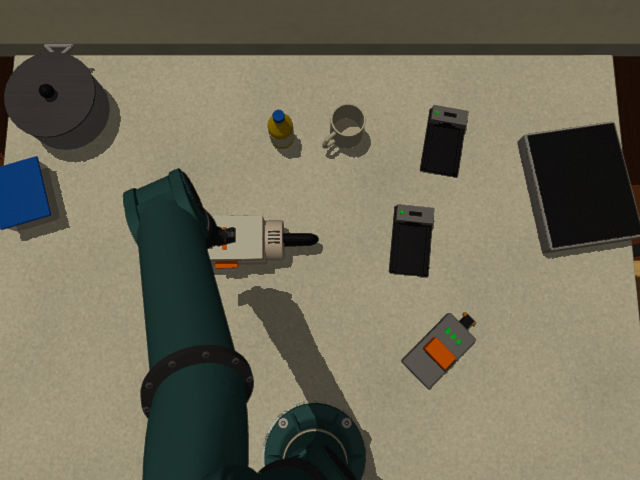

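The cover is shut in both views. All three cameras put its edge at z = 0.097–0.099 m, against 0.098 m for fully shut. The bottle and mug haven't moved, and the arm is clear, so I'm handing the job in.

```bash
python3 -c "
from rig import ctrl
print(ctrl.sign_off())"
```

```text
the job is handed in; nothing more can be done
None
```

The battery pack is out of the left-hand charger and lying flat in the vacuum's bay, the cover is fully shut, and I handed the job in at about 22.4 s.

- **Grasp:** My first attempt closed on air above the grip bar, touching nothing. The fingertips turned out to sit about 30 mm behind the reported TCP, which disagrees with the given tool data. I re-measured from the pictures, went lower and gripped the bar at about 25 mm width.
- **Pack:** I pulled it level by 36 mm, clear of the catch, then lowered it until the floor took its weight and released it. Pictures before closing the cover showed it flat inside the rim, tongue towards the nozzle.
- **Cover:** I swung it over with the shut fingers and pressed it onto its stop, up to about 23 N. All three cameras then put its edge at a height of 97–99 mm, against 98 mm for fully shut.
- **Bystanders:** The bottle and mug match their starting positions within measurement error, and the gripper was well clear of everything at hand-in.

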